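# Grease the pipe-roller bearing in the hot shop

## Robot

A 6-joint arm with a two-finger parallel gripper is mounted at the origin on the work surface. World frame = base frame: x ahead of the robot, y to its left, z up, the work surface at z = 0. Lengths are in mm, angles in rad, forces in N, time in s.
With the tool pointing down it reaches from about 275 to 750 mm from the base axis. Payload 10.2 kg.
Tool frame: the origin (TCP) lies midway between the tips of the shut fingers; the grasp point (between the pads) lies 19 mm behind it; z points along the fingers, y is the line along which they close (so a half turn about z gives the same grasp; the last joint's range is limited). The gripper opens to 85 mm and grips with 20 to 120 N. Pads are 22 mm wide; open, the fingers measure 114 mm over their backs; the gripper's body (76 mm by 85 mm) begins 54 mm behind the grasp point. The pads swing forward as they close: fully open they stand 13 mm farther back than shut.
Start: joints at [1.035, 0.313, 1.498, -0, 1.331, -0.223], TCP at [161.568, 499.527, 231.294] pointing down, gripper open.
Joint ranges: [-2.94, 2.94], [-0.97, 2.17], [0.19, 2.56], [-1.23, 4.37], [0.02, 3.11], [-2.88, 2.88]. Speed limits (rad/s): [2.39, 2.39, 3.01, 3.14, 3.14, 3.14].

## Interface

Orientations are given as a unit quaternion [w, x, y, z].
In Python, from rig import ctrl gives the robot as it stands.
- The arm moves only by the tool send_rows, never from a script. Its argument "targets" is a list of rows, each a list of 7 numbers: the closure, from -1 (fully open) to 1 (shut), so that 0 is half open, then the shift along the tool's x, y, z in m, then the turn, a rotation vector about the tool's x, y, z in rad. In form: [[claw, dx, dy, dz, ax, ay, az], ...]. A call has exactly 10 rows; each row shifts and turns the commanded pose from where the row before left it, along the tool's axes as they then stand; what a row does not reach is not made up. A row lasts 1/8 s, in which the tool goes at most 62.5 mm and 10.7 degrees, less where a joint would pass 70% of its speed; a pose out of reach is approached as far as the arm can. A call with a gripper value outside its range is refused whole. The fingers move at their own pace and stop on an object; "squeeze" is the grip in N (left out, the last holds). Time passes only in rows, so rows that do not move let the fingers close, or fill a call up. It gives the time, the measured TCP pose, the force, the opening and the grip force at its end, in the units of the state.
- ctrl.sense(): the state, without advancing time (a new reading comes with each control period).
- ctrl.capture(name): name is "side" or "top"; returns a dict with "img" (480x640x3 uint8, red, green, blue), "camera_matrix" (3x3 intrinsics, pixels), "R" (3x3) and "t" (3): a world point X has camera coordinates R X + t. Camera axes: x right, y down, z forward; pixel columns grow to the right and rows downward; lengths in mm; the calibration is good to about 2 mm. A picture is of the moment at which its call begins. There is no depth.
- ctrl.finish_job(): hands the job in; it is judged then, once.
Trained networks look in a picture, given as the dict that the camera call returned (one of the last four; its "shot" number tells which), for a name from the list of things; names that differ only in an ending like _2 or _b are one class to them, and where a whole thing is asked for, a point or a joint stands for the part that bears it (a point fixed in the world has none). Each returns a list of dicts, best first, with "score" (0 to 1); they miss things now and then, are a little off and sometimes report something else, mostly with a low value. They report only what shows in the picture. A call takes as long as a camera call.
- ctrl.boxes_of(query, picture): "extent" ([left, top, width, height] in pixels, round what is visible of it).
- ctrl.landmark_of(query, picture): "point" ([column, row] in pixels: a listed point, or the origin of a listed thing).
The state is a dict: "time_s": time; "joints": joint angles; "dq": joint speeds; "tau": joint torques, N m; "eef_pos": TCP position; "ee_rot": TCP orientation; "force": force on the tool from outside, world axes, zero at the start; "wrist_torque": the same for the moment, N m; "grip_width": opening from 0.0 (shut) to 1.0 (fully open); "grip_force": force on a finger pad.
Only numpy, scipy, OpenCV 4.12 (cv2) and the standard library are available. Lean on these libraries where they do the work, as an engineer would, in place of code of your own. Each camera call takes 0.05 s, during which the arm holds its last target. There are 200 camera calls.

## Task

Grease the green roller bearing: lift the small drip tray by its black handle, carry it level with the two spare nipples still in it, and set it down inside the yellow outline on the bearing's base plate. Then take the red push-type grease gun out of its cup, press its open mouth squarely down over the tilted nipple until the catch snaps, and keep pushing fully home against the valve spring; finish while still gripping the gun and holding it pressed home. Leave the green tumbler, the orange tin and the black paddle alone.

Things in the scene. Friction and masses are not known exactly. Their poses are not given: they have to be found in the camera images.
- drip_spot (a point): Centre of the yellow outline painted on the bearing's fixed steel base plate, on the plate's top face, 10 mm above the table. Inside, the outline is 98 mm along x by 128 mm along y; z is up. The plate is 255 mm (x) by 140 mm (y).
- bearing: Fixed green bearing housing on that plate, its centre 135 mm along +x from the drip spot; origin on the table under it, x and y as at the drip spot. 44 mm wide along y, 100 mm high, reaching 43 mm ahead (-x) of its centre; beside it a steel roller of 64 mm diameter on each side, 45 to 67 mm from the middle along y.
- nipple_root (a point): Root of the fixed nipple, about 100 mm above the table. z runs outwards along it, leaning 30 degrees from vertical towards the bearing's -x side (to the drip spot); y is level. Steel stem, 13 mm diameter, 31 mm long from here, chamfered end, on a 26 mm collar whose face is at this point. Two catch balls stand 2.8 mm out of the stem at +y and -y, 24 mm from the root.
- valve (a joint): Travel of the brass valve pin (6 mm diameter; untouched, its tip is 40 mm from the nipple's root) into the nipple, m: 0 untouched, up to 0.009. Its spring pushes back with 4 N plus 1 N per mm and returns it when the push is relaxed. With the gun fully home (mouth on the collar) it reads about 0.008; home counts from 0.005.
- catch_left (a joint): Travel of the +y catch ball into the stem, m: 0 sprung out, about 0.002 while the coupler's throat passes over it, back to about 0 once snapped into the coupler's groove. Pushing both balls in takes about 10 N along the nipple.
- catch_right (a joint): The same for the catch ball at -y.
- gun_mid (a point): Middle of the round grease gun, 75 mm from its mouth; z points from mouth to tail. 150 mm long, 0.2 to 0.33 kg: from 60 to 150 mm above the mouth a red body of 30 mm diameter (grip around 115 mm), below it a brass neck and the steel coupler. It stands upright, mouth down, loose in a fixed black cup, 48 mm diameter, rim 50 mm above the table; mouth 8 mm above the table.
- gun_mouth (a point): Centre of the gun's open mouth (bottom end face); z points to the tail. A funnel 24 mm wide narrows to a 15 mm bore from 8 to 14 mm deep, then a 21 mm wide groove to the closed end at 32 mm. The catch snaps when the mouth is 7 to 9 mm from the nipple's root; the closed end meets the valve pin at 8 mm; at 0 mm the mouth rests on the collar.
- tray_grip (a point): Middle of the drip tray's black handle bar, 75 mm above the tray's underside, on its vertical centre line. Aluminium tray, 80 mm (its x) by 110 mm (its y), 28 mm high, 0.2 to 0.33 kg, open on top; the bar runs along the tray's y over its full length, 14 mm wide and 14 mm high, carried at both ends.
- tray: The drip tray; origin at the centre of its underside, z up.
- spare_a: Loose brass spare nipple standing in the tray, 16 mm diameter, 18 mm high; origin at the centre of its underside.
- spare_b: A second spare nipple like it, at the other side of the handle.
- tumbler: Bystander: green glass tumbler, 68 mm diameter, 85 mm high; origin at the centre of its underside.
- wax_tin: Bystander: orange round tin, 72 mm diameter, 55 mm high; origin at the centre of its underside.
- paddle: Bystander: black graphite paddle lying flat, 275 mm long along its x, 85 mm wide, 10 mm thick; origin underneath, 138 mm from either end.

How it is judged (in metres and radians):
On the way, in this order (a step that is already met when the one before it is completed fails the run):
1. the drip tray stands inside the yellow outline, let go, with both spare nipples in it (horizontal distance between tray_grip and drip_spot below 0.018 m and angle between the x axis of tray_grip and the x axis of drip_spot, either way round below 0.25 rad and z of tray_grip in the frame of drip_spot below 0.08 m and angle between tray_grip's own z axis and vertical below 0.06 rad and linear speed of tray below 0.03 m/s and x of spare_a in the frame of tray_grip between -0.04 and 0.04 m and y of spare_a in the frame of tray_grip between -0.055 and 0.055 m and x of spare_b in the frame of tray_grip between -0.04 and 0.04 m and y of spare_b in the frame of tray_grip between -0.055 and 0.055 m and z of each of spare_a, spare_b in the frame of tray_grip below -0.045 m and contact force between the fingers and tray below 0.2 N), for 0.2 s.
2. the gun's coupler is on the nipple and both catch balls have snapped out into its groove (distance between gun_mouth and nipple_root below 0.0095 m and value of joint each of catch_left, catch_right below 0.0012 m and angle between the z axis of gun_mouth and the z axis of nipple_root, either way round below 0.15 rad), for 0.05 s.
At the end, for the whole second after the job is handed in: Gun gripped and snapped on (mouth within 6 mm of the root, axis within 0.15 rad, catch balls out to 1.2 mm), valve held in over 5 mm; tray level on the plate, within 18 mm and 0.25 rad of the outline, untouched, both spares in it (all of step 1 and distance between gun_mouth and nipple_root below 0.006 m and value of joint each of catch_left, catch_right below 0.0012 m and angle between the z axis of gun_mouth and the z axis of nipple_root, either way round below 0.15 rad and value of joint valve above 0.005 m and contact force between the fingers and gun above 2 N); the arm keeps its last pose, push and grip.
It fails at once if the tray was tipped by more than 20 degrees (angle between tray_grip's own z axis and vertical above 0.35 rad).
It fails at once if the tumbler was disturbed (distance of tumbler from where it was at the start of the episode above 0.03 m).
It fails at once if the tin was disturbed (distance of wax_tin from where it was at the start of the episode above 0.03 m).
It fails at once if the paddle was disturbed (distance of paddle from where it was at the start of the episode above 0.03 m).
It also fails if it takes over 59 s, if anything falls off the work surface, if the arm or the gripper's body presses on something with over 40 N, if the wrist force passes 120 N, or if a joint passes its speed limit or range.

## Working session

There is one attempt and no reset: what is moved stays moved. The work goes in short steps, Python scripts to look and compute and a tool call to move; the robot and the scene stay as the last step left them, time stands still between calls to the robot, and variables do not carry over. Pictures are saved under pics/ and viewed, at most 10 in all, crops included, and the job is handed in when it is done.

Besides the shell and the picture viewer there is one more tool, called after "Emit:" as name(argument=value, ...) on one line, values as JSON. send_rows: Moves the arm, as the interface text tells. Its arguments: {"type":"object","properties":{"targets":{"type":"array"},"squeeze":{"type":"number"}},"required":["targets"]}

```bash
ls; mkdir -p pics; cat > h.py <<'E'
import numpy as np,cv2
from rig import ctrl
from scipy.spatial.transform import Rotation as Ro
def ray(p,px):
    K=np.array(p["camera_matrix"]);R=np.array(p["R"]);t=np.array(p["t"]).ravel()
    u=cv2.undistortPoints(np.array([[px]],float),K,None).ravel()
    return -R.T@t, R.T@np.array([u[0],u[1],1])
def tri(obs):
    A=np.zeros((3,3));b=np.zeros(3)
    for p,px in obs:
        c,d=ray(p,px);d=d/np.linalg.norm(d);M=np.eye(3)-np.outer(d,d);A+=M;b+=M@c
    X=np.linalg.solve(A,b)
    return X,[np.round(np.linalg.norm(np.cross(X-ray(p,px)[0],ray(p,px)[1]/np.linalg.norm(ray(p,px)[1]))),1) for p,px in obs]
def onz(p,px,z):
    c,d=ray(p,px);return c+d*(z-c[2])/d[2]
def proj(p,X):
    q=np.array(p["R"])@np.array(X,float)+np.array(p["t"]).ravel();q=np.array(p["camera_matrix"])@q;return q[:2]/q[2]
def save(p,n): cv2.imwrite("pics/"+n+".png",p["img"][:,:,::-1])
E
python3 - <<'E'
from h import *
P={n:ctrl.capture(n) for n in("side","top")}
print({k:(np.round(v,3) if not isinstance(v,(int,str)) else v) for k,v in ctrl.sense().items()})
for n,p in P.items():
    save(p,n+"0");print(n,"cam",np.round(ray(p,[320,240])[0]),np.round(ray(p,[320,240])[1],2))
for q in"drip_spot bearing nipple_root gun_mid gun_mouth tray_grip tray spare_a tumbler wax_tin paddle".split():
    r={}
    for n,p in P.items():
        r[n]=ctrl.landmark_of(q,p)[:2]
        print(q,n,[(np.round(a["point"]),round(a["score"],2)) for a in r[n]])
    if all(r.values()):print("   ",tri([(P[n],r[n][0]["point"]) for n in P]))
E
```

```text
pics
{'time_s': np.float64(0.1), 'joints': array([ 1.035,  0.313,  1.498,  0.   ,  1.331, -0.223]), 'dq': array([-0.001, -0.002, -0.003,  0.001, -0.   , -0.001]), 'tau': array([ 1.0000e-03, -4.1290e+01, -2.6014e+01, -0.0000e+00,  3.0000e-03,
        0.0000e+00]), 'eef_pos': array([161.452, 499.32 , 230.78 ]), 'ee_rot': array([-0.   ,  0.156,  0.988, -0.001]), 'force': array([0.152, 0.528, 0.294]), 'wrist_torque': array([0.007, 0.003, 0.029]), 'grip_force': np.float64(0.0), 'grip_width': np.float64(1.0)}
side cam [ 319.  816. 1195.] [ 0.14 -0.64 -0.76]
top cam [ 433.  -89. 1138.] [ 0.08  0.02 -1.  ]
drip_spot side []
drip_spot top [(array([272., 254.]), 0.71)]
bearing side [(array([264., 307.]), 0.97)]
bearing top [(array([276., 200.]), 0.7), (array([183., 200.]), 0.38)]
    (array([628.93197727,  45.68700432,   2.57312273]), [np.float64(5.7), np.float64(5.7)])
nipple_root side [(array([266., 281.]), 0.49)]
nipple_root top [(array([274., 202.]), 0.59)]
    (array([610.90391233,  40.85838688, 100.89850232]), [np.float64(0.0), np.float64(0.0)])
gun_mid side [(array([381., 187.]), 0.79)]
[... 771 characters left out ...]

spare_a top [(array([184., 285.]), 0.48), (array([157., 270.]), 0.43)]
    (array([435.1598436 , 316.65938784, -76.58128634]), [np.float64(27.9), np.float64(27.9)])
tumbler side [(array([278., 196.]), 0.78)]
tumbler top [(array([412., 186.]), 0.67)]
    (array([ 671.05365619, -307.41769892,    9.24778786]), [np.float64(2.4), np.float64(2.4)])
wax_tin side [(array([234., 406.]), 0.89)]
wax_tin top [(array([180., 202.]), 0.57)]
    (array([624.99959284, 300.52270214,   8.3158476 ]), [np.float64(3.3), np.float64(3.3)])
paddle side [(array([319., 163.]), 0.95)]
paddle top [(array([476., 213.]), 0.92)]
    (array([ 596.60138844, -479.07319596,  -10.36746324]), [np.float64(2.8), np.float64(2.8)])
```

View pics/side0.png

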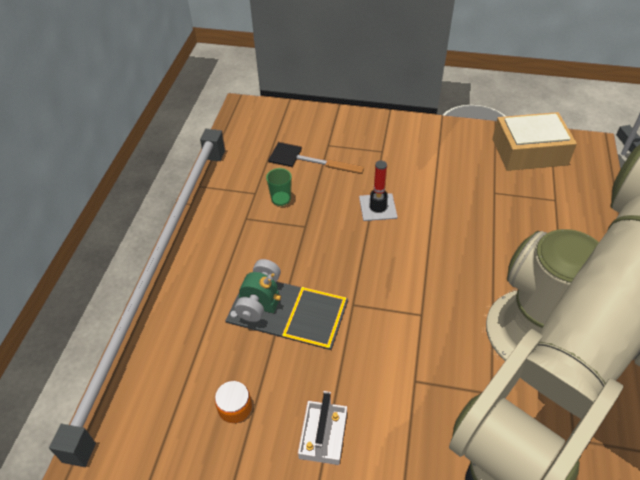

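View pics/top0.png

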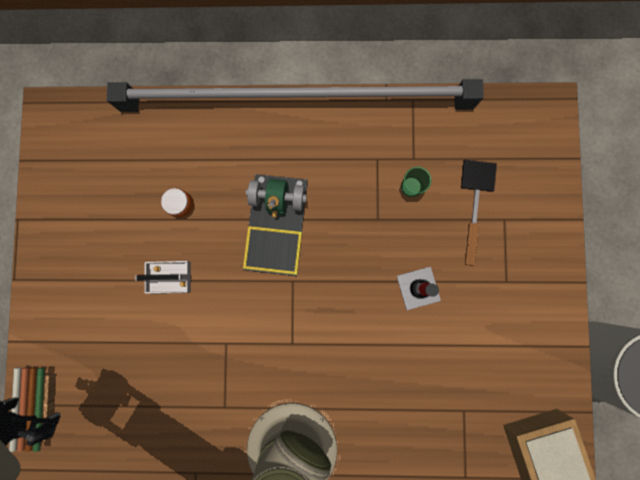

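The side view shows the tray at (323,433), the bearing at (262,295) with the outline centred near (316,317), and the gun at (380,185). In the top view they are at (166,277), (275,200), (272,250) and (425,289). Next I refine each one by colour.

```bash
python3 - <<'E'
from h import *
P={n:ctrl.capture(n) for n in("side","top")}
def cen(m):
    ys,xs=np.nonzero(m);return xs,ys
W={"side":{"tray":(280,380,370,480),"y":(270,280,360,360),"gun":(355,150,405,225),"nip":(225,250,300,335)},
   "top":{"tray":(130,250,205,305),"y":(235,220,310,280),"gun":(390,260,450,315),"nip":(240,170,315,230)}}
for n,p in P.items():
    im=p["img"];hsv=cv2.cvtColor(im,cv2.COLOR_RGB2HSV);H,S,V=[hsv[:,:,i].astype(int) for i in range(3)]
    x0,y0,x1,y1=W[n]["y"];b=np.zeros(H.shape,bool);b[y0:y1,x0:x1]=1
    m=b&(H>22)&(H<35)&(S>150)&(V>130)
    xs,ys=cen(m);pts=np.array([onz(p,[x,y],10)[:2] for x,y in zip(xs,ys)],np.float32)
    # keep the biggest component
    k,l,st,_=cv2.connectedComponentsWithStats(m.astype(np.uint8));i=1+np.argmax(st[1:,4]);ys,xs=np.nonzero(l==i)
    pts=np.array([onz(p,[x,y],10)[:2] for x,y in zip(xs,ys)],np.float32)
    print(n,"outline",cv2.minAreaRect(pts),len(pts))
    x0,y0,x1,y1=W[n]["tray"];b[:]=0;b[y0:y1,x0:x1]=1
    m=b&(S<60)&(V>120);m=cv2.morphologyEx(m.astype(np.uint8),cv2.MORPH_OPEN,np.ones((2,2)))
    ys,xs=np.nonzero(m)
    pts=np.array([onz(p,[x,y],28)[:2] for x,y in zip(xs,ys)],np.float32)
    print(n,"trayrim",cv2.minAreaRect(pts))
    m=b&(V<50);k,l,st,_=cv2.connectedComponentsWithStats(m.astype(np.uint8));i=1+np.argmax(st[1:,4]);ys,xs=np.nonzero(l==i)
    r=cv2.minAreaRect(np.array([onz(p,[x,y],82)[:2] for x,y in zip(xs,ys)],np.float32));print(n,"bar@82",r)
    x0,y0,x1,y1=W[n]["gun"];b[:]=0;b[y0:y1,x0:x1]=1
    m=b&((H<8)|(H>172))&(S>150)&(V>60);ys,xs=np.nonzero(m);print(n,"red",xs.min(),xs.max(),ys.min(),ys.max(),xs.mean(),ys.mean())
    for z in(68,158):print("  gun z",z,[np.round(proj(p,[401,-323,z]),1)])
def crop(n,w,s):
    x0,y0,x1,y1=W[n][w];return cv2.resize(P[n]["img"][y0:y1,x0:x1,::-1],(400,300),interpolation=cv2.INTER_CUBIC)
cv2.imwrite("pics/m1.png",np.vstack([np.hstack([crop("side","nip",1),crop("top","nip",1)]),np.hstack([crop("side","tray",1),crop("top","tray",1)])]))
for n in P:
  for q in("nipple_root","gun_mid","tray_grip","gun_mouth","spare_a"):print(n,q,[(np.round(a["point"],1),round(a["score"],2)) for a in ctrl.landmark_of(q,P[n])[:3]])
  for q in("gun_mid","tray"):print(n,q,[(np.round(a["extent"],1),round(a["score"],2)) for a in ctrl.boxes_of(q,P[n])[:2]])
E
```

```text
side outline ((500.15045166015625, 54.399436950683594), (141.26861572265625, 110.36305236816406), 83.63780975341797) 382
side trayrim ((425.8946228027344, 317.7978820800781), (82.74176788330078, 146.0287322998047), 1.5559238195419312)
side bar@82 ((428.3238220214844, 325.241943359375), (9.656749725341797, 96.22396850585938), 1.6545840501785278)
side red 374 385 168 189 379.6018957345972 178.739336492891
  gun z 68 [array([379.6, 189.2])]
  gun z 158 [array([381.7, 163.4])]
top outline ((501.4683532714844, 54.79353713989258), (140.44961547851562, 110.24373626708984), 83.6977310180664) 429
top trayrim ((427.4011535644531, 321.5894775390625), (81.46439361572266, 108.93560791015625), 2.1123335361480713)
top bar@82 ((430.7192077636719, 326.486572265625), (14.589308738708496, 98.58394622802734), 2.213886260986328)
top red 419 427 283 294 422.56451612903226 288.16129032258067
  gun z 68 [array([424.3, 290.1])]
  gun z 158 [array([433.2, 291.3])]
side nipple_root [(array([266.1, 280.4]), 0.51), (array([321.4, 437.6]), 0.37)]
side gun_mid [(array([377.6, 182.8]), 0.74)]
side tray_grip [(array
[... 210 characters left out ...]
(array([310.3, 444.9]), 0.44), (array([268.7, 278.2]), 0.32)]
side gun_mid [(array([375.1, 162.3,  14.7,  36.5]), 0.57), (array([215.4, 379.8,  38.3,  43.6]), 0.31)]
side tray [(array([296.5, 395. ,  52.1,  67.9]), 0.95), (array([375.2, 162. ,  14.6,  35.1]), 0.68)]
top nipple_root [(array([181.7, 201. ]), 0.61), (array([274.9, 199. ]), 0.47)]
top gun_mid [(array([474.3, 213.9]), 0.68), (array([423.5, 288.3]), 0.59)]
top tray_grip [(array([154.8, 275.7]), 0.92)]
top gun_mouth [(array([419.7, 287.7]), 0.78)]
top spare_a [(array([159.1, 266.8]), 0.49), (array([182.6, 284.2]), 0.46)]
top gun_mid [(array([417.7, 282. ,  21.7,  12.2]), 0.58)]
top tray [(array([136.1, 263.4,  51.7,  30.2]), 0.64)]
```

View pics/m1.png

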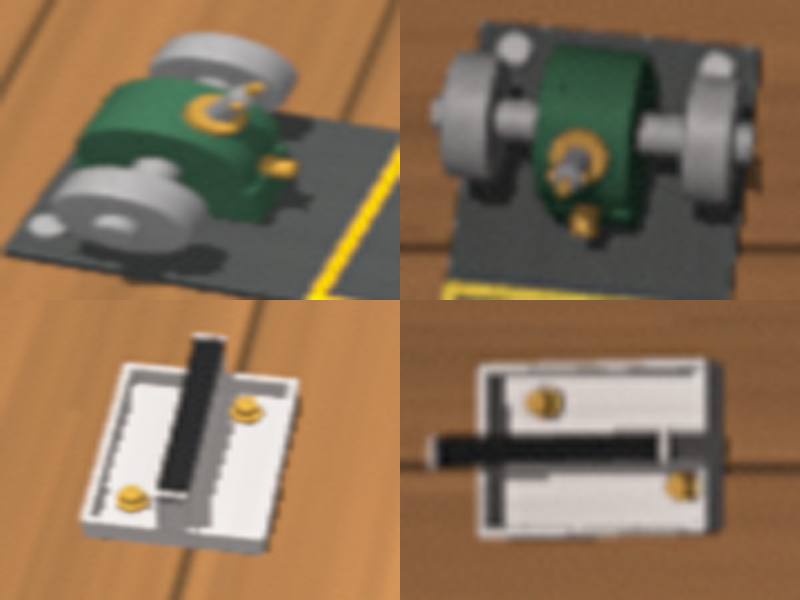

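The crop shows the nipple collar at about (265,282) side / (273,201) top. The tray bar is complete, with a spare on either side. The outline is at (501,54.6), yaw −6.3°. Now I plan the approach to the tray.

```bash
cat >> h.py <<'E'
def tool(yaw,tilt=0,plate=0):
    """tool down with y axis at yaw; tilt leans tool z towards (cos plate, sin plate)"""
    y=np.array([np.cos(yaw),np.sin(yaw),0]);z=np.array([0,0,-1.]);R=np.c_[np.cross(y,z),y,z]
    return Ro.from_rotvec(-tilt*np.array([-np.sin(plate),np.cos(plate),0]))*Ro.from_matrix(R)
def cur():
    s=ctrl.sense();q=s["ee_rot"];return np.array(s["eef_pos"]),Ro.from_quat([q[1],q[2],q[3],q[0]]),s
def plan(p0,R0,p1,R1,n,claw):
    rv=(R0.inv()*R1).as_rotvec()/n;d=(np.array(p1)-p0)/n/1000;R=R0;out=[]
    for i in range(n):
        out.append([claw]+[round(float(v),4) for v in np.r_[R.inv().apply(d),rv]]);R=R*Ro.from_rotvec(rv)
    print(out);return out
E
python3 - <<'E'
from h import *
P={n:ctrl.capture(n) for n in("side","top")}
print("root",tri([(P["side"],(265.3,282)),(P["top"],(273.4,201.4))]),tri([(P["side"],(266.1,280.7)),(P["top"],(274.4,200.5))]))
print("pin tip",tri([(P["side"],(225+258*75/400,250+88*85/300)),(P["top"],(240+155*75/400,170+190*.2))]))
a=np.radians(-6.35)
X=np.array([501,54.6,10])+110*np.array([np.cos(a),np.sin(a),0]);X[2]=100
for n in P:print(n,"model root px",proj(P[n],X),"tip",proj(P[n],X+40*np.array([-.5*np.cos(a),-.5*np.sin(a),.866])), "bar c",proj(P[n],[428.5,324,82]),proj(P[n],[426,382,82]),proj(P[n],[430,268,82]))
p,R,s=cur();print(s["time_s"],(R.inv()*tool(np.radians(2.1))).as_rotvec(),(R.inv()*tool(np.radians(182.1))).as_rotvec())
plan(p,R,[428.5,324,170],tool(np.radians(2.1)),8,-1)
E
```

```text
root (array([612.62718091,  41.94622785,  97.60059015]), [np.float64(0.5), np.float64(0.5)]) (array([612.96819889,  39.15673259,  99.11728815]), [np.float64(2.1), np.float64(2.1)])
pin tip (array([590.21060221,  47.05955838, 135.54945364]), [np.float64(0.8), np.float64(0.8)])
side model root px [265.92802526 281.64058714] tip [273.18517474 274.24198713] bar c [322.52728653 417.0994996 ] [317.99535613 446.47183025] [327.09300722 390.53248063]
top model root px [273.08988543 202.38631801] tip [270.19199716 208.31667829] bar c [157.95615942 277.56666417] [134.4243712  278.49564979] [180.73025311 277.04401049]
2.1 [-2.44381212e-05 -1.02433013e-05  1.22134157e+00] [ 1.12721784e-05 -2.68927816e-05 -1.92025109e+00]
[[-1, -0.0385, -0.0106, 0.0077, -0.0, -0.0, 0.1527], [-1, -0.0397, -0.0046, 0.0077, -0.0, -0.0, 0.1527], [-1, -0.0399, 0.0015, 0.0077, -0.0, -0.0, 0.1527], [-1, -0.0392, 0.0075, 0.0077, -0.0, -0.0, 0.1527], [-1, -0.0376, 0.0134, 0.0077, -0.0, -0.0, 0.1527], [-1, -0.0352, 0.019, 0.0077, -0.0, -0.0, 0.1527], [-1, -0.0319, 0.0241, 0.0077, -0.0, -0.0, 0.1527], [-1, -0.0278, 0.0286, 0.0077, -0.0, -0.0, 0.1527]]
```

Emit:
send_rows(targets=[[-1,-0.0385,-0.0106,0.0077,0,0,0.1527],[-1,-0.0397,-0.0046,0.0077,0,0,0.1527],[-1,-0.0399,0.0015,0.0077,0,0,0.1527],[-1,-0.0392,0.0075,0.0077,0,0,0.1527],[-1,-0.0376,0.0134,0.0077,0,0,0.1527],[-1,-0.0352,0.019,0.0077,0,0,0.1527],[-1,-0.0319,0.0241,0.0077,0,0,0.1527],[-1,-0.0278,0.0286,0.0077,0,0,0.1527],[-1,0,0,0,0,0,0],[-1,0,0,0,0,0,0]])

```text
time_s: 3.35
eef_pos: [428.2, 324.3, 169.7]
ee_rot: [-0.0, 0.694, 0.72, -0.0]
force: [0.5, 0.5, -0.3]
grip_width: 0.997
grip_force: 0.0
```

Emit:
send_rows(targets=[[-1,0.0012,0,0.025,0,0,0],[-1,0,0,0.03,0,0,0],[-1,0,0,0.028,0,0,0],[-1,0,0,0.02,0,0,0],[-1,0,0,0.0095,0,0,0],[-1,0,0,0,0,0,0],[1,0,0,0,0,0,0],[1,0,0,0,0,0,0],[1,0,0,0,0,0,0],[1,0,0,0,0,0,0]], squeeze=60)

```text
time_s: 4.6
eef_pos: [428.7, 325.3, 57.4]
ee_rot: [0.0, 0.694, 0.72, 0.0]
force: [0.3, 0.9, 0.2]
grip_width: 0.153
grip_force: 60.3
```

Emit:
send_rows(targets=[[1,0,0,-0.001,0,0,0],[1,0,0,-0.003,0,0,0],[1,0,0,-0.006,0,0,0],[1,0,0,-0.009,0,0,0],[1,0,0,-0.01,0,0,0],[1,0,0,-0.01,0,0,0],[1,0,0,-0.009,0,0,0],[1,0,0,-0.005,0,0,0],[1,0,0,-0.002,0,0,0],[1,0,0,0,0,0,0]])

```text
time_s: 5.85
eef_pos: [428.5, 325.2, 112.1]
ee_rot: [-0.0, 0.694, 0.72, -0.0]
force: [-0.2, 0.4, -2.9]
grip_width: 0.153
grip_force: 59.2
```

```bash
python3 - <<'E'
from h import *
P={n:ctrl.capture(n) for n in("side","top")}
p,R,s=cur();print(p,s["force"],s["grip_force"])
a=[P["side"]["img"][380:480,270:370],P["top"]["img"][235:315,120:220]]
cv2.imwrite("pics/m2.png",np.hstack([cv2.resize(i,(400,400),interpolation=cv2.INTER_CUBIC) for i in a])[:,:,::-1])
for n in P:print(n,"tcp",proj(P[n],p),"tray c",proj(P[n],[428.5,325.5,55]),[(np.round(a["point"],1),round(a["score"],2)) for a in ctrl.landmark_of("tray",P[n])[:2]])
plan(p,R,[501,54.6,p[2]],tool(np.radians(-6.35)),1,1)
plan(p,R,[501,54.6,p[2]],tool(np.radians(-6.35)),20,1)
E
```

```text
[428.4150577  325.17685199 111.92289897] [ 1.28258262 -0.1896601  -2.88994969] 59.205971360206604
side tcp [322.22947926 410.8521823 ] tray c [322.5786278  423.76567507] [(array([322.3, 425.6]), 0.85)]
top tcp [152.57634015 277.63108811] tray c [161.54337297 277.53806355] [(array([160.9, 278.4]), 0.6)]
[[1, -0.273, 0.0627, 0.0, -0.0005, 0.0002, 0.1472]]
[[1, -0.0137, 0.0031, 0.0, -0.0, 0.0, 0.0074], [1, -0.0136, 0.0032, 0.0, -0.0, 0.0, 0.0074], [1, -0.0136, 0.0033, 0.0, -0.0, 0.0, 0.0074], [1, -0.0136, 0.0034, 0.0, -0.0, 0.0, 0.0074], [1, -0.0136, 0.0035, 0.0, -0.0, 0.0, 0.0074], [1, -0.0135, 0.0036, 0.0, -0.0, 0.0, 0.0074], [1, -0.0135, 0.0037, 0.0, -0.0, 0.0, 0.0074], [1, -0.0135, 0.0038, 0.0, -0.0, 0.0, 0.0074], [1, -0.0134, 0.0039, 0.0, -0.0, 0.0, 0.0074], [1, -0.0134, 0.004, 0.0, -0.0, 0.0, 0.0074], [1, -0.0134, 0.0041, 0.0, -0.0, 0.0, 0.0074], [1, -0.0134, 0.0042, 0.0, -0.0, 0.0, 0.0074], [1, -0.0133, 0.0043, 0.0, -0.0, 0.0, 0.0074], [1, -0.0133, 0.0044, 0.0, -0.0, 0.0, 0.0074], [1, -0.0133, 0.0045, 0.0, -0.0, 0.0, 0.0074], [1, -0.0132, 0.0046, 0.0, -0.0, 0.0, 0.0074], [1, -0.0132, 0.0047, 0.0, -0.0, 0.0, 0.0074], [1, -0.0132, 0.0048, 0.0, -0.0, 0.0, 0.0074], [1, -0.0131, 0.0049, 0.0, -0.0, 0.0, 0.0074], [1, -0.0131, 0.005, 0.0, -0.0, 0.0, 0.0074]]
```

View pics/m2.png

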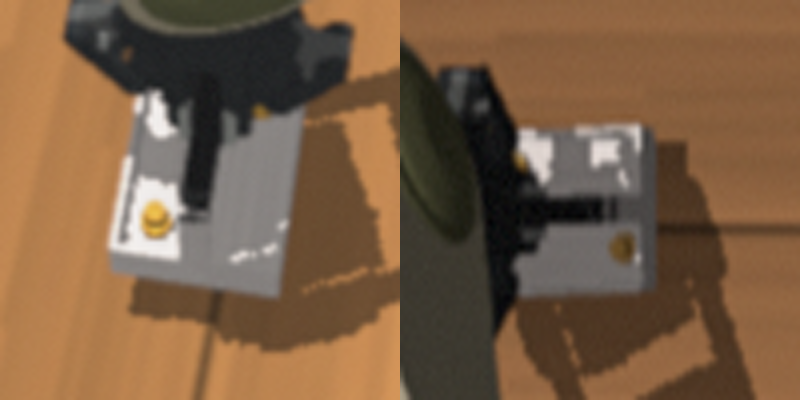

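The tray is lifted level, with spares visible at (154,218) and (625,247) in the crop. Carrying it now.

Emit:
send_rows(targets=[[1,-0.003,0.0007,0,0,0,0.0016],[1,-0.008,0.0018,0,0,0,0.0043],[1,-0.0136,0.0032,0,0,0,0.0074],[1,-0.018,0.0044,0,0,0,0.0098],[1,-0.018,0.0046,0,0,0,0.0098],[1,-0.018,0.0048,0,0,0,0.0098],[1,-0.018,0.005,0,0,0,0.0098],[1,-0.018,0.0051,0,0,0,0.0098],[1,-0.018,0.0053,0,0,0,0.0098],[1,-0.018,0.0055,0,0,0,0.0098]])

```text
time_s: 7.3
eef_pos: [469.2, 173.1, 112.3]
ee_rot: [0.0, 0.723, 0.69, 0.0]
force: [0.2, -0.2, -2.3]
grip_width: 0.152
grip_force: 59.2
```

Emit:
send_rows(targets=[[1,-0.018,0.0058,0,0,0,0.0098],[1,-0.018,0.006,0,0,0,0.0098],[1,-0.018,0.006,0,0,0,0.0098],[1,-0.018,0.0062,0,0,0,0.0098],[1,-0.018,0.0064,0,0,0,0.0098],[1,-0.013,0.0048,0,0,0,0.007],[1,-0.008,0.003,0,0,0,0.0045],[1,-0.003,0.0012,0,0,0,0.0017],[1,0,0,0,0,0,0],[1,0,0,0,0,0,0]])

```text
time_s: 8.55
eef_pos: [499.9, 58.4, 112.2]
ee_rot: [-0.0, 0.744, 0.668, 0.0]
force: [0.6, 0.9, -2.2]
grip_width: 0.148
grip_force: 59.2
```

```bash
python3 - <<'E'
from h import *
p,R,s=cur()
plan(p,R,[501,54.6,68.5],tool(np.radians(-6.35)),1,1);print(p)
E
```

```text
[[1, -0.0037, 0.0015, 0.0437, -0.0001, -0.0001, 0.0037]]
[499.90251976  58.43142839 112.18056047]
```

Emit:
send_rows(targets=[[1,-0.002,0.0007,0.003,0,0,0.002],[1,-0.0017,0.0008,0.008,0,0,0.0017],[1,0,0,0.01,0,0,0],[1,0,0,0.009,0,0,0],[1,0,0,0.006,0,0,0],[1,0,0,0.004,0,0,0],[1,0,0,0.002,0,0,0],[1,0,0,0.0015,0,0,0],[1,0,0,0.001,0,0,0],[1,0,0,0,0,0,0]])

```text
time_s: 9.8
eef_pos: [501.1, 54.2, 67.8]
ee_rot: [0.0, 0.745, 0.667, 0.0]
force: [-0.9, 1.0, -2.8]
grip_width: 0.153
grip_force: 59.2
```

Emit:
send_rows(targets=[[1,0,0,0.001,0,0,0],[1,0,0,0,0,0,0],[0,0,0,0,0,0,0],[-0.2,0,0,0,0,0,0],[-0.5,0,0,0,0,0,0],[-0.8,0,0,0,0,0,0],[-1,0,0,0,0,0,0],[-1,0,0,-0.01,0,0,0],[-1,0,0,-0.025,0,0,0],[-1,0,0,-0.04,0,0,0]])

```text
time_s: 11.05
eef_pos: [500.6, 54.2, 142.5]
ee_rot: [-0.001, 0.745, 0.667, -0.001]
force: [0.4, 0.4, -0.1]
grip_width: 1.003
grip_force: 0.0
```

```bash
python3 - <<'E'
from h import *
p,R,s=cur();print(p,s["grip_width"])
# upper waypoint then above gun; closing axis chosen for the later nipple pose
for y in(-6.35,83.65,-96.35):
    print(y);plan(p,R,[401,-323,260],tool(np.radians(y)),10,-1)
E
```

```text
[500.58072742  54.23025946 142.47415832] 1.0031153987637824
-6.35
[[-1, -0.0386, -0.0057, -0.0117, -0.0002, 0.0, -0.0001], [-1, -0.0386, -0.0057, -0.0117, -0.0002, 0.0, -0.0001], [-1, -0.0386, -0.0057, -0.0117, -0.0002, 0.0, -0.0001], [-1, -0.0386, -0.0057, -0.0117, -0.0002, 0.0, -0.0001], [-1, -0.0386, -0.0057, -0.0117, -0.0002, 0.0, -0.0001], [-1, -0.0386, -0.0057, -0.0117, -0.0002, 0.0, -0.0001], [-1, -0.0386, -0.0057, -0.0117, -0.0002, 0.0, -0.0001], [-1, -0.0386, -0.0057, -0.0117, -0.0002, 0.0, -0.0001], [-1, -0.0386, -0.0057, -0.0118, -0.0002, 0.0, -0.0001], [-1, -0.0386, -0.0057, -0.0118, -0.0002, 0.0, -0.0001]]
83.65
[[-1, -0.0386, -0.0057, -0.0117, -0.0001, -0.0001, -0.1571], [-1, -0.0372, -0.0117, -0.0117, -0.0001, -0.0001, -0.1571], [-1, -0.0349, -0.0174, -0.0117, -0.0001, -0.0001, -0.1571], [-1, -0.0318, -0.0226, -0.0117, -0.0001, -0.0001, -0.1571], [-1, -0.0279, -0.0273, -0.0117, -0.0001, -0.0001, -0.1571], [-1, -0.0232, -0.0313, -0.0117, -0.0001, -0.0001, -0.1571], [-1, -0.0181, -0.0346, -0.0117, -0.0001, -0.0001, -0.1571], [-1, -0.0124, -0.037, -0.0117, -0.0001, -0.0001, -0.1571], [-1, -0.0065, -0.0385, -0.0117, -0.0001, -0.0001, -0.1571], [-1, -0.0004, -0.039, -0.0117, -0.0001, -0.0001, -0.1571]]
-96.35
[[-1, -0.0386, -0.0057, -0.0117, -0.0001, 0.0001, 0.157], [-1, -0.039, 0.0004, -0.0117, -0.0001, 0.0001, 0.157], [-1, -0.0385, 0.0065, -0.0118, -0.0001, 0.0001, 0.157], [-1, -0.037, 0.0124, -0.0118, -0.0001, 0.0001, 0.157], [-1, -0.0346, 0.0181, -0.0118, -0.0001, 0.0001, 0.157], [-1, -0.0313, 0.0232, -0.0118, -0.0001, 0.0001, 0.157], [-1, -0.0273, 0.0279, -0.0118, -0.0001, 0.0001, 0.157], [-1, -0.0226, 0.0318, -0.0118, -0.0001, 0.0001, 0.157], [-1, -0.0174, 0.0349, -0.0118, -0.0001, 0.0001, 0.157], [-1, -0.0117, 0.0372, -0.0118, -0.0001, 0.0001, 0.157]]
```

```bash
python3 - <<'E'
from h import *
P={n:ctrl.capture(n) for n in("side","top")}
def c(n,x0,y0,x1,y1):return cv2.resize(P[n]["img"][y0:y1,x0:x1],(400,300),interpolation=cv2.INTER_CUBIC)
m=np.vstack([np.hstack([c("side",340,145,420,205+20),c("top",385,260,465,320)]),np.hstack([c("side",220,240,360,345),c("top",220,170,360,275)])])
cv2.imwrite("pics/m3.png",m[:,:,::-1])
for n in P:
  for z in(8,68,158):print(n,z,np.round(proj(P[n],[401,-323,z]),1))
  for q in("gun_mid","gun_mouth"):print(n,q,[(np.round(a["point"],1),round(a["score"],2)) for a in ctrl.landmark_of(q,P[n])[:2]])
E
```

```text
side 8 [378.3 205.2]
side 68 [379.6 189.2]
side 158 [381.7 163.4]
side gun_mid []
side gun_mouth [(array([235.2, 407.6]), 0.16)]
top 8 [419.1 289.4]
top 68 [424.3 290.1]
top 158 [433.2 291.3]
top gun_mid [(array([425.7, 287.6]), 0.55)]
top gun_mouth [(array([419.2, 286.6]), 0.54)]
```

View pics/m3.png

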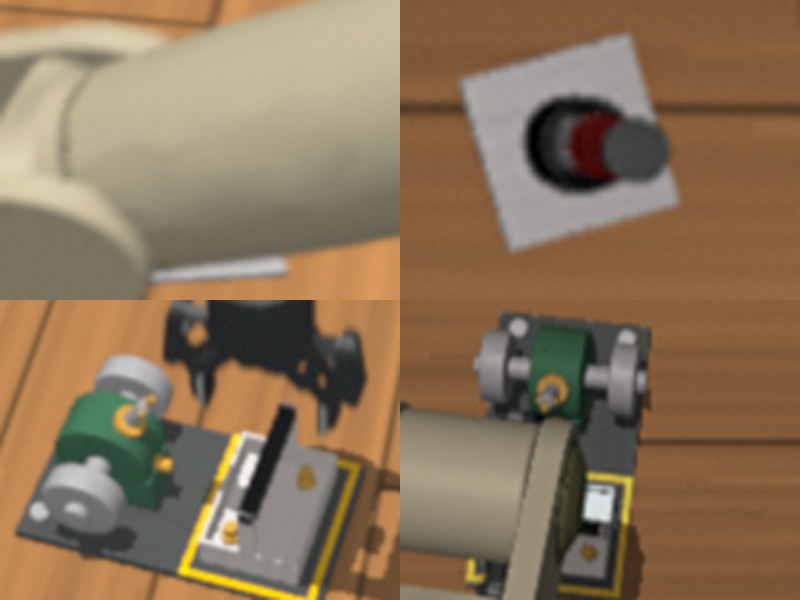

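The tray stands inside the outline with both spares, crop (275,510). The gun's tail face is at top-view (432,289.8), so x is about 403.5 and y about −321.5.

Emit:
send_rows(targets=[[-1,-0.0386,-0.0057,-0.014,0,0,-0.1571],[-1,-0.0372,-0.0117,-0.014,0,0,-0.1571],[-1,-0.0349,-0.0174,-0.014,0,0,-0.1571],[-1,-0.0318,-0.0226,-0.014,0,0,-0.1571],[-1,-0.0279,-0.0273,-0.012,0,0,-0.1571],[-1,-0.0232,-0.0313,-0.01,0,0,-0.1571],[-1,-0.0181,-0.0346,-0.005,0,0,-0.1571],[-1,-0.0124,-0.037,0,0,0,-0.1571],[-1,-0.0065,-0.037,0,0,0,-0.1571],[-1,-0.0004,-0.037,0,0,0,-0.1571]])

```text
time_s: 12.6
eef_pos: [401.9, -320.7, 223.6]
ee_rot: [-0.001, 0.053, 0.999, 0.001]
force: [0.4, 0.3, 0.0]
grip_width: 0.998
grip_force: 0.0
```

```bash
python3 - <<'E'
from h import *
P={n:ctrl.capture(n) for n in("side","top")}
p,R,s=cur();print(p,s["joints"])
im=P["side"]["img"];hsv=cv2.cvtColor(im,cv2.COLOR_RGB2HSV).astype(int)
m=((hsv[...,0]<8)|(hsv[...,0]>172))&(hsv[...,1]>150)&(hsv[...,2]>50);m[:150]=0;m[230:]=0;m[:,:350]=0;m[:,410:]=0
ys,xs=np.nonzero(m);print("red side",len(xs),xs.mean() if len(xs) else 0)
for r in range(165,192,4):
  q=xs[ys==r];print(r,q.min() if len(q) else 0,q.max() if len(q) else 0)
for z in(68,113,158):print(np.round(proj(P["side"],[403.5,-321.5,z]),1),np.round(proj(P["top"],[403.5,-321.5,z]),1))
plan(p,R,[403.5,-321.5,200],tool(np.radians(83.65)),1,-1)
E
```

```text
[ 401.39048796 -322.05276356  223.34694307] [-9.03864551e-01  2.97436807e-01  1.53979078e+00 -5.39468359e-04
  1.30632149e+00 -2.36312065e+00]
red side 211 379.6777251184834
165 0 0
169 376 385
173 375 385
177 375 384
181 375 384
185 374 384
189 377 381
[378.6 189.5] [423.6 289. ]
[379.6 176.9] [427.9 289.6]
[380.6 163.7] [432.5 290.2]
[[-1, -0.0021, 0.0008, 0.0233, 0.001, -0.0017, -0.0006]]
```

Emit:
send_rows(targets=[[-1,-0.0021,0.0008,0.02,0.001,-0.0017,0],[-1,0,0,0.025,0,0,0],[-1,0,0,0.03,0,0,0],[-1,0,0,0.025,0,0,0],[-1,0,0,0.014,0,0,0],[-1,0,0,0.005,0,0,0],[1,0,0,0,0,0,0],[1,0,0,0,0,0,0],[1,0,0,0,0,0,0],[1,0,0,0,0,0,0]], squeeze=100)

```text
time_s: 13.95
eef_pos: [405.2, -319.7, 106.5]
ee_rot: [0.001, 0.056, 0.998, -0.001]
force: [-0.9, 0.1, 4.8]
grip_width: 0.33
grip_force: 97.9
```

```bash
python3 - <<'E'
from h import *
p,R,s=cur();print(p,s["joints"],s["force"],s["wrist_torque"],R.as_matrix()[:,2])
P={n:ctrl.capture(n) for n in("side","top")}
a=[P["side"]["img"][140:230,340:430],P["top"]["img"][240:330,380:470]]
cv2.imwrite("pics/m4.png",np.hstack([cv2.resize(i,(400,400),interpolation=cv2.INTER_CUBIC) for i in a])[:,:,::-1])
E
```

```text
[ 405.1546411  -319.6613082   106.47199747] [-8.95496104e-01  4.27232866e-01  1.68718239e+00  4.61446938e-04
  1.02368462e+00 -2.35527044e+00] [-0.92166543  0.07538642  4.75831823] [ 0.06396364  0.11476907 -0.07019202] [ 0.00249106 -0.00247985 -0.99999382]
```

Emit:
send_rows(targets=[[1,0,0,-0.003,0,0,0],[1,0,0,-0.008,0,0,0],[1,0,0,-0.015,0,0,0],[1,0,0,-0.02,0,0,0],[1,0,0,-0.022,0,0,0],[1,0,0,-0.022,0,0,0],[1,0,0,-0.02,0,0,0],[1,0,0,-0.015,0,0,0],[1,0,0,-0.005,0,0,0],[1,0,0,0,0,0,0]])

```text
time_s: 15.3
eef_pos: [404.6, -319.0, 235.6]
ee_rot: [0.001, 0.056, 0.998, -0.0]
force: [-1.2, 0.0, -2.6]
grip_width: 0.329
grip_force: 98.6
```

```bash
python3 - <<'E'
from h import *
p,R,s=cur();print(p,s["joints"],s["force"],s["wrist_torque"],s["grip_force"])
P={n:ctrl.capture(n) for n in("side","top")}
print("tcp,mouth px",[np.round(np.r_[proj(P[n],p),proj(P[n],p-[0,0,98.5])],1) for n in P])
for n in P:
  for q in("gun_mid","gun_mouth"):print(n,q,[(np.round(a["point"],1),round(a["score"],2)) for a in ctrl.landmark_of(q,P[n])[:2]])
a=[P["side"]["img"][130:220,340:430],P["top"]["img"][240:330,380:470]]
cv2.imwrite("pics/m5.png",np.hstack([cv2.resize(i,(400,400),interpolation=cv2.INTER_CUBIC) for i in a])[:,:,::-1])
E
```

```text
[ 404.62097248 -319.02674742  235.58319216] [-8.95593183e-01  2.87179209e-01  1.52089522e+00  5.22016430e-04
  1.33185865e+00 -2.35525739e+00] [-1.17320139  0.02046429 -2.64910423] [-0.01438588 -0.00548885  0.00955279] 98.56182932853699
tcp,mouth px [array([381.9, 140.2, 379.5, 170.5]), array([440.4, 290.8, 429.2, 289.4])]
side gun_mid [(array([382.4, 147.8]), 0.9)]
side gun_mouth [(array([379.2, 169. ]), 0.9), (array([313.2, 298.5]), 0.56)]
top gun_mid []
top gun_mouth []
```

View pics/m5.png

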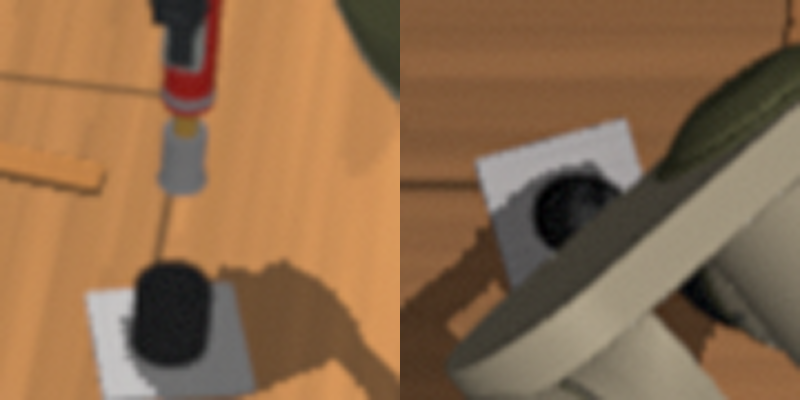

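```bash
cat >> h.py <<'E'
a=np.radians(-6.35);ROOT=np.array([611.5,42.2,99.5]);N=np.array([-.5*np.cos(a),-.5*np.sin(a),.75**.5])
RT=tool(np.radians(83.65),np.pi/6,a);L=98.5;OX=2.0
def tcp(d):return ROOT+N*(L+d)-OX*RT.as_matrix()[:,0]
E
python3 - <<'E'
from h import *
print(RT.as_matrix()[:,2],-N,tcp(60))
p,R,s=cur()
plan(p,R,tcp(60),RT,16,1)
E
```

```text
[ 0.49693241 -0.05530083 -0.8660254 ] [ 0.49693241 -0.05530083 -0.8660254 ] [534.45763771  50.77361415 237.7650265 ]
[[1, -0.0055, 0.0239, -0.0002, -0.0, -0.0327, -0.0], [1, -0.0055, 0.0239, 0.0, -0.0, -0.0327, -0.0], [1, -0.0055, 0.0239, 0.0002, -0.0, -0.0327, -0.0], [1, -0.0055, 0.0239, 0.0004, -0.0, -0.0327, -0.0], [1, -0.0055, 0.0239, 0.0006, -0.0, -0.0327, -0.0], [1, -0.0055, 0.0239, 0.0007, -0.0, -0.0327, -0.0], [1, -0.0054, 0.0239, 0.0009, -0.0, -0.0327, -0.0], [1, -0.0054, 0.0239, 0.0011, -0.0, -0.0327, -0.0], [1, -0.0054, 0.0239, 0.0013, -0.0, -0.0327, -0.0], [1, -0.0053, 0.0239, 0.0014, -0.0, -0.0327, -0.0], [1, -0.0053, 0.0239, 0.0016, -0.0, -0.0327, -0.0], [1, -0.0052, 0.0239, 0.0018, -0.0, -0.0327, -0.0], [1, -0.0051, 0.0239, 0.002, -0.0, -0.0327, -0.0], [1, -0.0051, 0.0239, 0.0021, -0.0, -0.0327, -0.0], [1, -0.005, 0.0239, 0.0023, -0.0, -0.0327, -0.0], [1, -0.0049, 0.0239, 0.0025, -0.0, -0.0327, -0.0]]
```

Emit:
send_rows(targets=[[1,-0.0018,0.008,0,0,-0.011,0],[1,-0.0037,0.016,0,0,-0.0217,0],[1,-0.0055,0.0239,0,0,-0.0327,0],[1,-0.0055,0.0239,0.0002,0,-0.0327,0],[1,-0.0055,0.0239,0.0004,0,-0.0327,0],[1,-0.0055,0.0239,0.0006,0,-0.0327,0],[1,-0.0055,0.0239,0.0007,0,-0.0327,0],[1,-0.0054,0.0239,0.0009,0,-0.0327,0],[1,-0.0054,0.0239,0.0011,0,-0.0327,0],[1,-0.0054,0.0239,0.0013,0,-0.0327,0]])

```text
time_s: 16.85
eef_pos: [477.9, -108.8, 237.0]
ee_rot: [0.148, 0.055, 0.987, -0.008]
force: [0.0, -0.3, -3.1]
grip_width: 0.331
grip_force: 98.5
```

Emit:
send_rows(targets=[[1,-0.0053,0.0239,0.0014,0,-0.0327,0],[1,-0.0053,0.0239,0.0016,0,-0.0327,0],[1,-0.0052,0.0239,0.0018,0,-0.0327,0],[1,-0.0051,0.0239,0.002,0,-0.0327,0],[1,-0.0051,0.0239,0.0021,0,-0.0327,0],[1,-0.005,0.0239,0.0023,0,-0.0327,0],[1,-0.0035,0.016,0.0017,0,-0.0217,0],[1,-0.0015,0.008,0.0008,0,-0.011,0],[1,0,0,0,0,0,0],[1,0,0,0,0,0,0]])

```text
time_s: 18.1
eef_pos: [534.6, 51.1, 238.0]
ee_rot: [0.259, 0.054, 0.964, -0.015]
force: [0.0, 0.5, -2.1]
grip_width: 0.33
grip_force: 98.7
```

```bash
python3 - <<'E'
from h import *
p,R,s=cur();print(p,s["joints"],s["force"],s["grip_force"],tcp(60),(R.inv()*RT).as_rotvec())
P={n:ctrl.capture(n) for n in("side","top")}
M=p+R.apply([OX,0,L])
for n in P:
  print(n,"pred mouth",proj(P[n],M),"root",proj(P[n],ROOT),"pin tip",proj(P[n],ROOT+40*N))
  for q in("gun_mid","gun_mouth","nipple_root"):print(n,q,[(np.round(a["point"],1),round(a["score"],2)) for a in ctrl.landmark_of(q,P[n])[:2]])
A=[P["side"]["img"][225:325,230:330],P["top"]["img"][150:250,215:315]]
cv2.imwrite("pics/m6.png",np.hstack([cv2.resize(i,(400,400),interpolation=cv2.INTER_CUBIC) for i in A])[:,:,::-1])
plan(p,R,tcp(60),RT,1,1)
E
```

```text
[534.64701015  51.0671785  237.9641601 ] [-0.12622884  0.08963958  1.84951601  0.01042944  0.67780341 -1.592051  ] [ 0.0332712   0.50901608 -2.1447988 ] 98.67052674293518 [534.45763771  50.77361415 237.7650265 ] [-0.00117455  0.00109732 -0.00019898]
side pred mouth [276.3022597  270.36688379] root [265.4616492  281.61633517] pin tip [272.70437376 274.22071722]
side gun_mid [(array([292. , 256.5]), 0.66)]
side gun_mouth [(array([274.4, 272.8]), 0.66), (array([265.6, 281.8]), 0.66)]
side nipple_root [(array([266.6, 278.9]), 0.52)]
top pred mouth [268.71557098 210.83257181] root [273.21808098 201.93951718] pin tip [270.32636408 207.85051757]
top gun_mid [(array([262.4, 222.4]), 0.66)]
top gun_mouth [(array([272.3, 210.5]), 0.62)]
top nipple_root [(array([273.5, 198.4]), 0.39)]
[[1, 0.0002, -0.0003, 0.0001, -0.0012, 0.0011, -0.0002]]
```

View pics/m6.png

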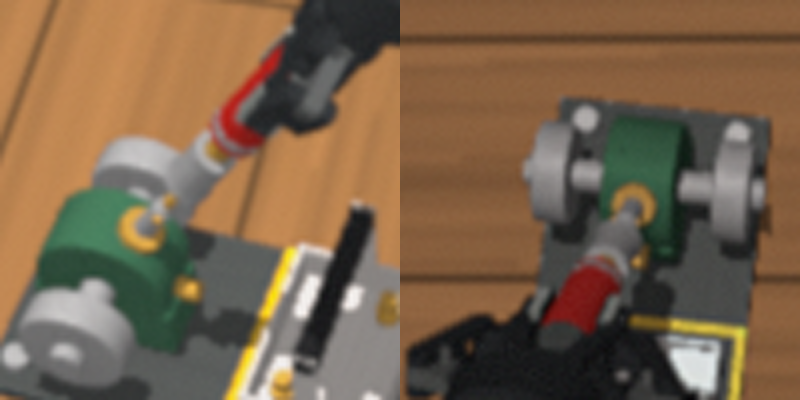

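The gun hovers over the nipple, with its mouth near crop (182,200) in side and (625,235) in top. To judge alignment I zoom in with the predicted outlines drawn on.

```bash
cat > ov.py <<'E'
from h import *
def overlay(name,win=(48,48)):
    p,R,s=cur();P={n:ctrl.capture(n) for n in("side","top")};out=[]
    x,y,z=R.as_matrix().T;M=p+R.apply([OX,0,L]);k=400/win[0]
    for n,c in(("side",(274,268)),("top",(269,211))):
        o=np.array(c)-np.array(win)//2;im=P[n]["img"][o[1]:o[1]+win[1],o[0]:o[0]+win[0],::-1]
        im=cv2.resize(im,(400,400),interpolation=cv2.INTER_CUBIC)
        f=lambda X:tuple(int(v) for v in (proj(P[n],X)-o+.5)*k)
        t=np.linspace(0,6.28,25)
        for d,r,col in((0,14,(255,0,255)),(-28,14,(255,0,255)),(-65,15,(255,255,0))):
            cv2.polylines(im,[np.array([f(M+d*z+r*(np.cos(a)*x+np.sin(a)*y)) for a in t])],1,col,1)
        cv2.line(im,f(ROOT),f(ROOT+40*N),(0,255,255),1);cv2.line(im,f(M),f(M-80*z),(255,0,255),1);out.append(im)
    cv2.imwrite("pics/"+name+".png",np.hstack(out));return P
E
python3 -c "
from ov import *
overlay('m7')"
```

```text
(no output)
```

View pics/m7.png

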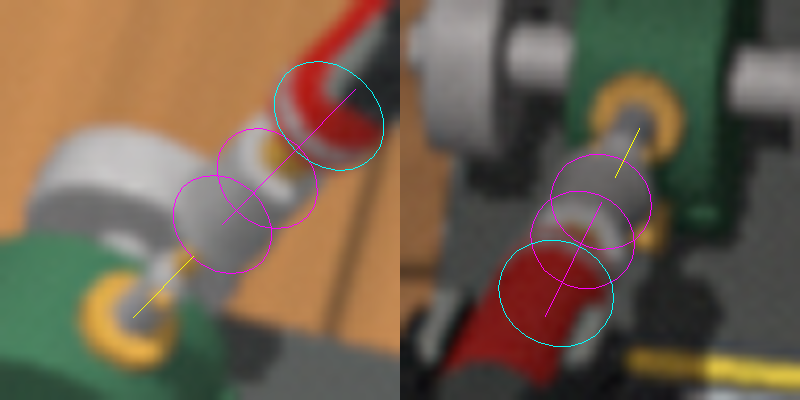

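The side overlay lies on the coupler. In top the coupler seems about 10 zoom px right of the prediction, around (612,203) against (601,201). I check that numerically against the initial gun-free pictures.

```bash
python3 - <<'E'
from h import *
p,R,s=cur();x,y,z=R.as_matrix().T;M=p+R.apply([OX,0,L])
for n in("side","top"):
    P=ctrl.capture(n);old=cv2.imread(f"pics/{n}0.png")[:,:,::-1]
    D=np.abs(P["img"].astype(float)-old).max(2).astype(np.float32)
    I=P["img"].astype(np.float32).mean(2)
    for d in(8,0,-8,-14,-20,-50):
        c=proj(P,M+d*z);ax=proj(P,M+(d-20)*z)-c;ax/=np.linalg.norm(ax);q=np.array([-ax[1],ax[0]])
        sc=np.linalg.norm(proj(P,M+d*z+1*y)-proj(P,M+d*z))
        t=np.arange(-10,10.5,1);X=(c+np.outer(t,q)).astype(np.float32)
        f=lambda A:cv2.remap(A,X[:,0][None],X[:,1][None],cv2.INTER_LINEAR)[0].astype(int)
        print(n,d,"q",np.round(q,2),"y px/mm",np.round(proj(P,M+y)-proj(P,M),2) if d==8 else "");print("  D",*f(D));print("  I",*f(I))
E
```

```text
side 8 q [0.71 0.7 ] y px/mm [-0.16  0.35]
  D 8 7 7 5 3 4 7 6 8 4 6 6 4 1 6 7 5 5 6 7 6
  I 192 188 183 176 166 158 151 146 141 135 127 118 112 109 105 105 114 126 131 133 134
side 0 q [0.71 0.7 ] y px/mm 
  D 8 7 5 3 7 11 11 9 10 9 7 8 4 4 11 33 25 10 7 7 7
  I 188 184 180 171 160 152 148 143 137 131 124 115 108 104 100 101 113 126 133 134 133
side -8 q [0.71 0.7 ] y px/mm 
  D 8 7 6 6 12 13 10 6 3 2 2 4 9 23 52 62 34 7 6 7 8
  I 181 179 178 167 154 148 145 143 138 131 123 115 108 103 99 101 114 129 133 133 133
side -14 q [0.71 0.7 ] y px/mm 
  D 6 6 7 2 9 13 12 15 15 15 22 34 46 64 70 53 19 5 7 7 7
  I 145 151 157 156 150 146 143 141 136 130 122 114 108 103 101 107 122 132 133 132 132
side -20 q [0.71 0.7 ] y px/mm 
  D 7 7 7 12 35 56 59 60 61 60 56 56 59 68 72 49 14 6 8 7 6
  I 130 130 130 133 139 144 145 145 143 139 132 125 114 108 103 110 126 133 133 131 131
side -50 q [0.71 0.7 ] y px/mm 
  D 7 7 7 8 17 28 32 42 39 43 50 58 65 65 58 35 10 4 7 5 5
  I 130 130 130 130 127 125 125 128 124 118 110 104 98 91 93 103 119 128 125 110 96
top 8 q [-0.9  -0.44] y px/mm [-0.43 -0.05]
  D 
[... 258 characters left out ...]
00 101 99 92 80 71 55 39 31
top -8 q [-0.9  -0.44] y px/mm 
  D 2 11 16 12 29 49 49 60 84 92 91 74 60 50 38 25 12 4 2 4 2
  I 36 49 72 108 106 79 71 87 105 115 120 118 116 112 104 93 80 68 51 32 31
top -14 q [-0.9  -0.44] y px/mm 
  D 5 13 20 18 21 29 47 71 85 81 75 67 63 58 49 35 13 2 1 1 2
  I 37 47 67 89 90 77 91 111 122 123 126 124 127 124 116 103 82 67 50 35 32
top -20 q [-0.9  -0.44] y px/mm 
  D 6 3 7 10 13 31 50 65 68 58 56 54 59 61 59 45 20 2 1 2 3
  I 34 42 63 71 75 90 111 123 120 108 103 105 114 122 126 113 88 68 54 39 34
top -50 q [-0.9  -0.44] y px/mm 
  D 34 18 3 4 15 22 34 44 49 50 52 53 53 54 53 52 42 20 5 2 2
  I 39 53 67 68 60 62 55 49 49 50 50 54 55 57 60 69 74 76 71 69 68
```

The gun is aligned to about 1 mm in both views, so I advance along the axis.

Emit:
send_rows(targets=[[1,0,0,0.002,-0.0012,0.0011,0],[1,0,0,0.003,0,0,0],[1,0,0,0.003,0,0,0],[1,0,0,0.003,0,0,0],[1,0,0,0.003,0,0,0],[1,0,0,0.003,0,0,0],[1,0,0,0.003,0,0,0],[1,0,0,0.003,0,0,0],[1,0,0,0.002,0,0,0],[1,0,0,0,0,0,0]], squeeze=120)

```text
time_s: 19.95
eef_pos: [547.2, 50.0, 216.1]
ee_rot: [0.258, 0.053, 0.964, -0.014]
force: [-0.1, 0.2, -4.0]
grip_width: 0.328
grip_force: 118.1
```

Emit:
send_rows(targets=[[1,0,0,0.002,0,0,0],[1,0,0,0.002,0,0,0],[1,0,0,0.002,0,0,0],[1,0,0,0.002,0,0,0],[1,0,0,0.002,0,0,0],[1,0,0,0.002,0,0,0],[1,0,0,0.001,0,0,0],[1,0,0,0,0,0,0],[1,0,0,0,0,0,0],[1,0,0,0,0,0,0]])

```text
time_s: 21.2
eef_pos: [553.7, 49.3, 205.1]
ee_rot: [0.259, 0.053, 0.964, -0.014]
force: [-0.7, -0.9, -2.4]
grip_width: 0.328
grip_force: 118.1
```

```bash
cat > st.py <<'E'
from h import *
p,R,s=cur();e=RT.inv().apply(p-tcp(0));f=RT.inv().apply(s["force"])
print("t",s["time_s"],"tool-frame err from home",np.round(e,1),"force tool",np.round(f,1),"torque",np.round(s["wrist_torque"],2),"rot",np.round((R.inv()*RT).as_rotvec(),3),s["grip_force"])
E
python3 st.py
```

```text
t 21.2 tool-frame err from home [ -0.4   0.6 -22.1] force tool [ 1.7 -1.   1.8] torque [ 0.06  0.49 -0.05] rot [0. 0. 0.] 118.104168176651
```

Emit:
send_rows(targets=[[1,0,0,0.001,0,0,0],[1,0,0,0.001,0,0,0],[1,0,0,0.001,0,0,0],[1,0,0,0.001,0,0,0],[1,0,0,0.001,0,0,0],[1,0,0,0.001,0,0,0],[1,0,0,0.001,0,0,0],[1,0,0,0,0,0,0],[1,0,0,0,0,0,0],[1,0,0,0,0,0,0]])

```text
time_s: 22.45
eef_pos: [557.1, 48.9, 198.7]
ee_rot: [0.258, 0.053, 0.964, -0.014]
force: [1.5, -0.0, -6.0]
grip_width: 0.326
grip_force: 118.3
```

```bash
python3 st.py
```

```text
t 22.45 tool-frame err from home [ -0.1   0.6 -14.8] force tool [1.7 0.2 6. ] torque [0.17 0.38 0.08] rot [ 0. -0.  0.] 118.28306078910828
```

Emit:
send_rows(targets=[[1,0,0,0.001,0,0,0],[1,0,0,0.001,0,0,0],[1,0,0,0.001,0,0,0],[1,0,0,0.001,0,0,0],[1,0,0,0,0,0,0],[1,0,0,0,0,0,0],[1,0,0,0,0,0,0],[1,0,0,0,0,0,0],[1,0,0,0,0,0,0],[1,0,0,0,0,0,0]])

```text
time_s: 23.7
eef_pos: [559.1, 48.7, 195.4]
ee_rot: [0.258, 0.053, 0.964, -0.014]
force: [1.9, 0.4, -5.3]
grip_width: 0.324
grip_force: 118.4
```

```bash
python3 st.py
```

```text
t 23.7 tool-frame err from home [ -0.2   0.6 -10.9] force tool [1.1 0.6 5.5] torque [0.15 0.42 0.05] rot [ 0. -0.  0.] 118.35575580596924
```

Emit:
send_rows(targets=[[1,0,0,0.001,0,0,0],[1,0,0,0.001,0,0,0],[1,0,0,0.001,0,0,0],[1,0,0,0.001,0,0,0],[1,0,0,0,0,0,0],[1,0,0,0,0,0,0],[1,0,0,0,0,0,0],[1,0,0,0,0,0,0],[1,0,0,0,0,0,0],[1,0,0,0,0,0,0]])

```text
time_s: 24.95
eef_pos: [561.2, 48.4, 192.1]
ee_rot: [0.259, 0.053, 0.964, -0.014]
force: [-3.0, 0.9, 1.3]
grip_width: 0.327
grip_force: 118.3
```

```bash
python3 st.py; python3 -c "
from ov import *
P=overlay('m8')
for n in P: print(n,[(np.round(a['point'],1),round(a['score'],2)) for a in ctrl.landmark_of('gun_mouth',P[n])[:2]])"
```

```text
t 24.95 tool-frame err from home [-0.4  0.6 -7.1] force tool [ 2.   0.6 -2.7] torque [0.29 0.48 0.13] rot [0. 0. 0.] 118.32550764083862
side []
top [(array([276.3, 202. ]), 0.65), (array([286.7, 259.2]), 0.38)]
```

View pics/m8.png

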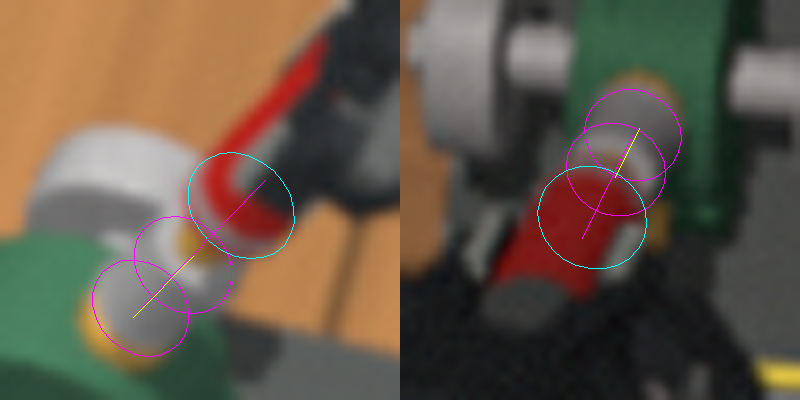

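The coupler encloses the nipple, with the collar still just visible below it at (110,330). Axial force is now building.

Emit:
send_rows(targets=[[1,0,0,0.001,0,0,0],[1,0,0,0.001,0,0,0],[1,0,0,0.001,0,0,0],[1,0,0,0,0,0,0],[1,0,0,0,0,0,0],[1,0,0,0,0,0,0],[1,0,0,0,0,0,0],[1,0,0,0,0,0,0],[1,0,0,0,0,0,0],[1,0,0,0,0,0,0]])

```text
time_s: 26.4
eef_pos: [562.7, 48.3, 189.5]
ee_rot: [0.259, 0.053, 0.964, -0.014]
force: [-3.9, 2.2, 4.1]
grip_width: 0.327
grip_force: 118.3
```

```bash
python3 st.py
```

```text
t 26.4 tool-frame err from home [-0.4  0.6 -4. ] force tool [ 1.5  1.7 -5.6] torque [0.22 0.42 0.14] rot [0. 0. 0.] 118.31330895423889
```

Emit:
send_rows(targets=[[1,0,0,0.001,0,0,0],[1,0,0,0.001,0,0,0],[1,0,0,0,0,0,0],[1,0,0,0,0,0,0],[1,0,0,0,0,0,0],[1,0,0,0,0,0,0],[1,0,0,0,0,0,0],[1,0,0,0,0,0,0],[1,0,0,0,0,0,0],[1,0,0,0,0,0,0]])

```text
time_s: 27.65
eef_pos: [563.7, 48.2, 187.8]
ee_rot: [0.259, 0.053, 0.964, -0.014]
force: [-5.6, 1.8, 5.9]
grip_width: 0.325
grip_force: 118.3
```

```bash
python3 st.py
```

```text
t 27.65 tool-frame err from home [-0.4  0.6 -2.1] force tool [ 2.   1.2 -8. ] torque [0.31 0.53 0.1 ] rot [0. 0. 0.] 118.30785870552063
```

Force rises about 1 N/mm, which is the valve spring, so the catch has snapped. I push it home.

Emit:
send_rows(targets=[[1,0,0,0.001,0,0,0],[1,0,0,0.001,0,0,0],[1,0,0,0,0,0,0],[1,0,0,0,0,0,0],[1,0,0,0,0,0,0],[1,0,0,0,0,0,0],[1,0,0,0,0,0,0],[1,0,0,0,0,0,0],[1,0,0,0,0,0,0],[1,0,0,0,0,0,0]])

```text
time_s: 28.9
eef_pos: [564.6, 48.1, 186.5]
ee_rot: [0.259, 0.053, 0.964, -0.014]
force: [-8.4, 1.5, 10.7]
grip_width: 0.324
grip_force: 119.0
```

```bash
python3 st.py
```

```text
t 28.9 tool-frame err from home [-0.6  0.6 -0.5] force tool [  2.    0.6 -13.5] torque [0.19 0.76 0.05] rot [0.    0.001 0.   ] 118.95477175712585
```

Emit:
send_rows(targets=[[1,0,0,0.001,0,0,0],[1,0,0,0,0,0,0],[1,0,0,0,0,0,0],[1,0,0,0,0,0,0],[1,0,0,0,0,0,0],[1,0,0,0,0,0,0],[1,0,0,0,0,0,0],[1,0,0,0,0,0,0],[1,0,0,0,0,0,0],[1,0,0,0,0,0,0]])

```text
time_s: 30.15
eef_pos: [565.1, 48.1, 186.5]
ee_rot: [0.259, 0.053, 0.964, -0.014]
force: [-16.4, 1.6, 17.9]
grip_width: 0.333
grip_force: 120.2
```

```bash
python3 st.py
```

```text
t 30.15 tool-frame err from home [-1.   0.7 -0.3] force tool [  5.3  -0.3 -23.7] torque [ 0.1   1.31 -0.04] rot [0.    0.002 0.001] 120.17976522445679
```

```bash
python3 - <<'E'
from h import *
p=ctrl.capture("side")
for q,z in(("tray",10),("tray_grip",85)):
    print(q,[(np.round(onz(p,a["point"],z),0),round(a["score"],2)) for a in ctrl.landmark_of(q,p)[:2]])
hsv=cv2.cvtColor(p["img"],cv2.COLOR_RGB2HSV).astype(int);H,S,V=hsv[...,0],hsv[...,1],hsv[...,2]
m=(V<45);m[:280]=0;m[345:]=0;m[:,:285]=0;m[:,350:]=0
k,l,st,_=cv2.connectedComponentsWithStats(m.astype(np.uint8));i=1+np.argmax(st[1:,4]);ys,xs=np.nonzero(l==i)
print("bar",cv2.minAreaRect(np.array([onz(p,[x,y],88)[:2] for x,y in zip(xs,ys)],np.float32)))
E
```

```text
tray [(array([501.,  62.,  10.]), 0.79)]
tray_grip [(array([496.,  53.,  85.]), 0.86)]
bar ((501.0909729003906, 54.0653190612793), (94.66187286376953, 11.663509368896484), 83.32447052001953)
```

The bar is centred at (501,54) with yaw −6.7°, against the outline at (501,54.6) and −6.35°. The gun is home with about 26 N of push, so I hand in.

```bash
python3 -c "
from rig import ctrl
print(ctrl.finish_job())"
```

```text
the job is handed in; nothing more can be done
None
```

I handed the job in at about 30 s: the tray is on the outline with both spares (within about 1 mm by camera), and the gun is gripped and held home on the nipple with about 26 N. The catch snap and valve travel are inferred from the push force, because the joints can't be read, and the hand-in returned no verdict.

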